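Prop the saw hood and clear the offcut down the chute

TASK

A wooden offcut has been left under the clear hood of the small bench saw. Swing the prop rod up by its black sleeve so that it lifts the hood, until the pin on the rod drops into the notch under the hood's side rail and the hood stays up by itself; then slide the offcut back square against the fence and push it along the fence off the table's right-hand edge, so that it drops down the chute and comes to rest in the catch tray. Slide the offcut, do not lift it; leave the hood propped, and do not disturb the jar, the sanding block and the marker beside the saw.

Things in the scene. Friction and masses are not known exactly. Their poses are not given: they have to be found in the camera images.
- saw: Small grey bench saw with a clear hinged hood, fixed to the bench. Origin under its middle on the bench; its x points away from the operator to the hinge side, y to its left, z up. Aluminium table top at z 90 mm, spanning x -130 to 128 and y -100 to 108; blade parked below the table. Steel chute and low dark catch tray stand at its right end (-y). All offsets below are in this frame.
- hood (a joint): Hinge of the clear hood, rad: 0 shut on the table, about 1.05 when propped; it falls shut if nothing holds it (0.4 to 0.65 kg, lifting it by the sleeve takes under 10 N). Hinge line at x 120, z 122 mm; hood 250 mm long towards the front, y -96 to 118, walls 31 mm deep. Propped, it overhangs the table: its front rim is at x about -25, z 330 mm, so the tool has to reach in leaning back towards the front by about 30 to 40 degrees.
- prop_rod (a joint): Hinge of the prop rod on the saw's left side, rad: about 0 (down to -0.15) lying forward, grows as the rod swings up and back; pin drops into the notch at about 1.36, and a tab stops it a little beyond, at about 1.4. The pivot is stiff, the rod stays where it is left; it carries the hood only with its pin in the notch.
- rod_grip (a point): Centre of the black grip sleeve (18 mm diameter, 50 mm long, lying along the saw's y, turns freely on the pin) at the outer end of the rod's cross pin. It moves on a circle of 166 mm radius about the axis through rod_pivot along the saw's y. Nothing but the bench is below it; the hood's rail is 67 mm inward of it.
- rod_pivot (a point): Pivot of the prop rod on the left side of the saw, 60 mm above the bench; the axis lies along the saw's y.
- prop_pin (a point): The 10 mm steel cross pin of the rod, where it rides under the hood's rail. As the rod swings up the pin slides back along the straight underside of the rail and lifts the hood; past the lip of the notch the hood drops about 12 mm onto the pin, and a tab behind the notch stops the pin.
- notch (a point): Where the pin's centre sits when it is in the notch (14 mm wide, 12 mm deep) under the steel rail on the hood's left side.
- offcut_center (a point): Centre of the loose brown wooden offcut, 60 mm long (its y), 32 mm wide (its x), 24 mm thick, 20 to 45 g, lying flat on the saw table its nearest corner 5 to 25 mm in front of the fence, askew by up to 0.3 rad.
- fence (a point): Point on the front face of the fence at table height. The face is upright, looks to the saw's -x, 18 mm high, and runs along the saw's y from the blade to the table's right-hand edge.
- ledge (a point): Middle of the chute's mouth on the table's right-hand edge, at table height. The mouth lies between two steel cheeks 38 mm apart (saw x -16 to 22) that stand 22 mm above the table just past the edge, the rear one in line with the fence; behind the edge the chute plate falls steeply (-y) to the tray. Only an offcut that lies square and close to the fence goes in; one that is askew or too far forward jams on the front cheek.
- tray (a point): Middle of the catch tray's floor, 8 mm above the bench; inside 92 mm (x) by 126 mm (y) with the foot of the chute plate in it, walls 32 mm high.
- jar: Bronze paint jar, 48 mm diameter, 66 mm high; bystander, origin under its base.
- sander: Cork sanding block, 43 x 71 x 24 mm; bystander, origin under it.
- marker: White marker pen with black cap lying flat, 135 mm long, 17 mm thick; bystander, origin under it.

How it is judged:
On the way, in this order (a step that is already met when the one before it is completed fails the run):
1. the prop pin sits in the notch and the hood is up (distance between prop_pin and notch below 0.007 m and value of joint hood above 0.9 rad), for 0.3 s.
2. the offcut lies square against the fence, still on the table (x of offcut_center in the frame of saw above 0 m and angle between the x axis of offcut_center and the x axis of saw, either way round below 0.09 rad and z of offcut_center in the frame of saw above 0.095 m and y of offcut_center in the frame of saw above -0.095 m), for 0.1 s.
3. the offcut has gone over the table's edge into the chute (z of offcut_center in the frame of saw below 0.075 m and y of offcut_center in the frame of saw below -0.1 m and x of offcut_center in the frame of saw between -0.05 and 0.05 m), for 0.05 s.
At the end, for the whole second after the job is handed in: Hood up (over 0.9 rad) with the prop pin within 7 mm of its seat in the notch; the offcut at rest in the catch tray at the chute's foot, its centre under 50 mm above the bench and inside the tray's walls; robot clear of everything; bystanders within 20 mm of where they stood (all of step 1 and z of offcut_center in the frame of saw below 0.05 m and y of offcut_center in the frame of saw between -0.286 and -0.13 m and x of offcut_center in the frame of saw between -0.049 and 0.047 m and linear speed of offcut below 0.02 m/s); the robot touches nothing.
It fails at once if the offcut is lifted more than 30 mm off the saw table (z of offcut_center in the frame of saw above 0.132 m).
It fails at once if the jar, sanding block or marker is shifted by more than 20 mm (distance of any of jar, sander, marker from where it was at the start of the episode above 0.02 m).
It also fails if it takes over 56 s, if anything falls off the work surface, if the arm or the gripper's body presses on something with over 40 N, if the wrist force passes 120 N, or if a joint passes its speed limit or range.

ROBOT

A 6-joint arm with a two-finger parallel gripper is mounted at the origin on a cart in front of the work surface, level with it; the furniture and walls round the work are solid. World frame = base frame: x ahead of the robot, y to its left, z up, the work surface at z = 0. Lengths are in m, angles in rad, forces in N, time in s.
With the tool pointing down it reaches from about 0.275 to 0.875 m from the base axis. Payload 12.5 kg.
Tool frame: the origin (TCP) lies at the very end of the fingers, on their centre line; the grasp point (between the pads) lies 19 mm behind it; x points along the fingers, y is the direction in which the jaws open and shut, and the axes are right-handed (so a half turn about x gives the same grasp; the last joint's range is limited). The gripper opens to 85 mm and grips with 20 to 120 N. Pads are 22 mm wide; open, the fingers measure 114 mm over their backs; the gripper's body (76 mm by 85 mm) begins 54 mm behind the grasp point. The pads swing forward as they close: fully open they stand 13 mm farther back than shut.
Start: joints at [1.084, 0.351, 1.652, -0, 1.139, -0.085], TCP at [0.215, 0.506, 0.231] pointing down, gripper open.
Joint ranges: [-2.75, 2.75], [-0.79, 2.1], [0.01, 2.65], [-1.57, 4.71], [0.07, 3.14], [-2.87, 2.87]. Speed limits (rad/s): [2.22, 2.22, 2.79, 3.14, 3.14, 3.14].

INTERFACE

Orientations are given as a 3x3 rotation matrix whose columns are the frame's x, y, z axes.
In Python, from bench import manip gives the robot as it stands. Calls block until the motion is done:
- manip.move_ptp(position, orientation): joint-space move of the TCP to a pose.
- manip.move_l(position, attitude=None, max_speed=0.15): straight line of the TCP; attitude=None keeps the orientation; max_speed is the mean speed in m/s.
- manip.move_j(angles): joint-space move.
- manip.set_gripper(opening, effort=None): opening from 0.0 (shut) to 1.0 (fully open); effort is the grip in N (None keeps the last); returns when the fingers have stopped.
- manip.dwell(seconds).
- manip.inverse_kinematics(position, orientation): joint angles nearest the present ones, or None.
- manip.grab_frame(name): name is "side" or "top" or "wrist"; returns (picture, depth): 400x640x3 uint8, red, green, blue; 400x640 float32, m along the optical axis (not along the pixel's ray), 0 where there is no reading.
- manip.get_calibration(name): a dict with "camera_matrix" (3x3 intrinsics, pixels), "R" (3x3) and "t" (3): a world point X has camera coordinates R X + t. Camera axes: x right, y down, z forward; pixel columns grow to the right and rows downward; lengths in m; the calibration is good to about 2 mm. The wrist camera is an equidistant fisheye: a pixel r from the principal point sees the ray r / f radians off the axis. A picture is of the moment at which its call begins: read the wrist's pose just before it. get_calibration takes no time and is no camera call; for the wrist camera it gives the pose at the moment of the call.
A pose or a line that the arm cannot do raises manip.Unreachable and nothing moves.
- manip.sign_off(): hands the job in, once; it reports no verdict.
Trained networks look in the newest picture that a camera, given by its name, has taken for a name from the list of things; names that differ only in an ending like _2 or _b are one class to them, and where a whole thing is asked for, a point or a joint stands for the part that bears it (a point fixed in the world has none). Each returns a list of dicts, best first, with "confidence" (0 to 1); they miss things now and then, are a little off and sometimes report something else, mostly with a low value. They report only what shows in the picture. A call takes as long as a camera call.
- manip.look_for(camera, name): "at" ([x, y, z] in m, in world coordinates, good to about 4 mm: the middle of the surface that is visible of it).
Readings, each from a call of its own:
- manip.current_time(): time.
- manip.current_qpos(): joint angles.
- manip.current_joint_vel(): joint speeds.
- manip.current_joint_torque(): joint torques, N m.
- manip.current_ee_pos(): TCP position.
- manip.current_tcp_rot(): TCP orientation.
- manip.current_force(): force on the tool from outside, world axes, zero at the start.
- manip.current_ft_torque(): the same for the moment, N m.
- manip.current_grip_width(): opening from 0.0 (shut) to 1.0 (fully open).
Only numpy, scipy, OpenCV 4.12 (cv2) and the standard library are available. Lean on these libraries where they do the work, as an engineer would, in place of code of your own. Each camera call takes 0.05 s, during which the arm holds its last target.

## Working session

There is one attempt and no reset: what is moved stays moved. The work goes in short steps, each a Python script; the robot and the scene stay as the last script left them, time stands still between calls to the robot, and variables do not carry over. Pictures are saved under pics/ and viewed, and the job is handed in when it is done.

```bash
mkdir -p pics; ls
python3 - <<'E'
from bench import manip
import cv2,numpy as np
for c in ["side","top"]:
    p,d=manip.grab_frame(c); cv2.imwrite(f"pics/{c}0.png",p[:,:,::-1]); np.save(f"pics/{c}0d.npy",d)
    k=manip.get_calibration(c); print(c,k)
    for n in ["saw","rod_grip","rod_pivot","prop_pin","offcut_center","fence","ledge","tray","jar","sander","marker","hood"]:
        try:
            r=manip.look_for(c,n); print(n,[(np.round(x["at"],3).tolist(),round(x["confidence"],2)) for x in r[:2]])
        except Exception as e: print(n,e)
print(manip.current_time(), manip.current_tcp_rot())
E
```

```text
pics
side {'camera_matrix': array([[435.66760459,   0.        , 321.90672543],
       [  0.        , 435.66760459, 204.86825037],
       [  0.        ,   0.        ,   1.        ]]), 'R': array([[ 0.98696582, -0.1606631 , -0.00926489],
       [-0.09140784, -0.51228163, -0.85393919],
       [ 0.13245028,  0.84365568, -0.52029032]]), 't': array([-0.5368296 ,  0.26952414,  1.11065648])}
saw []
rod_grip [([0.555, -0.037, 0.101], 0.24)]
rod_pivot [([0.555, -0.044, 0.103], 0.86)]
prop_pin []
offcut_center []
fence [([0.559, -0.039, 0.102], 0.74)]
ledge [([0.559, -0.039, 0.102], 0.82)]
tray [([0.553, -0.041, 0.106], 0.59)]
jar [([0.645, 0.374, 0.045], 0.85)]
sander [([0.44, -0.108, 0.027], 0.95), ([0.645, 0.371, 0.044], 0.29)]
marker [([0.666, 0.347, 0.016], 0.37)]
hood [([0.57, 0.021, 0.123], 0.87)]
top {'camera_matrix': array([[372.49944844,   0.        , 318.63678148],
       [  0.        , 372.49944844, 200.79422773],
       [  0.        ,   0.        ,   1.        ]]), 'R': array([[-0.06275378, -0.99802583,  0.00252921],
       [-0.97575054,  0.0608203 , -0.21026598],
       [ 0.20969705, -0.01566287, -0.97764095]]), 't': array([0.23907439, 0.58100787, 0.82320514])}
saw [([0.559, 0.034, 0.119], 0.82)]
rod_grip [([0.505, 0.185, 0.081], 0.88), ([0.557, 0.034, 0.124], 0.66)]
rod_pivot [([0.559, 0.036, 0.122], 0.89)]
prop_pin [([0.502, 0.183, 0.079], 0.71)]
offcut_center []
fence [([0.555, 0.034, 0.121], 0.7), ([0.443, -0.094, 0.026], 0.56)]
ledge [([0.557, 0.034, 0.121], 0.87)]
tray [([0.561, 0.032, 0.123], 0.96)]
jar [([0.64, 0.385, 0.059], 0.88)]
sander [([0.444, -0.095, 0.025], 0.59), ([0.638, 0.386, 0.062], 0.43)]
marker [([0.652, 0.32, 0.019], 0.55)]
hood [([0.563, 0.051, 0.121], 0.6)]
1.3 [[-7.28547098e-06  3.91124749e-01  9.20337672e-01]
 [-4.64745501e-05  9.20337671e-01 -3.91124749e-01]
 [-9.99999999e-01 -4.56218073e-05  1.14722534e-05]]
```

View pics/side0.png

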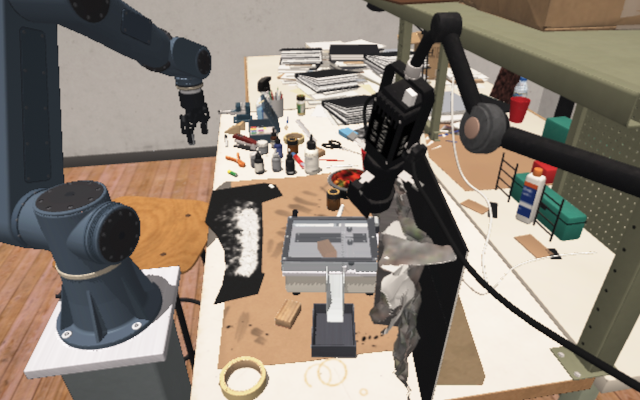

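View pics/top0.png

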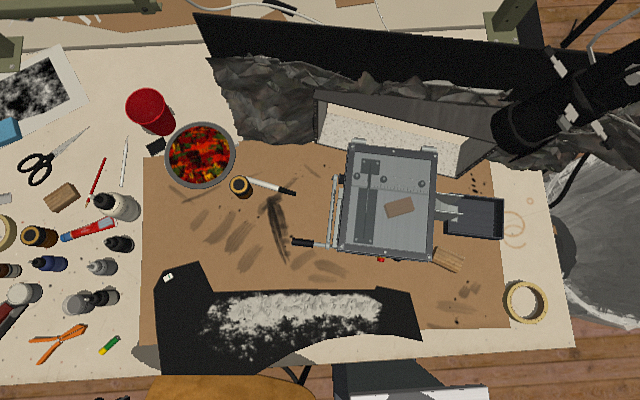

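Run:
```python
import cv2
a=cv2.imread("pics/top0.png")[125:275,225:515]
b=cv2.imread("pics/side0.png")[180:370,250:420]
cv2.imwrite("pics/topz.png",cv2.resize(a,(783,405),interpolation=cv2.INTER_CUBIC))
cv2.imwrite("pics/sidez.png",cv2.resize(b,(510,570),interpolation=cv2.INTER_CUBIC))
```

```text
(no output)
```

View pics/topz.png

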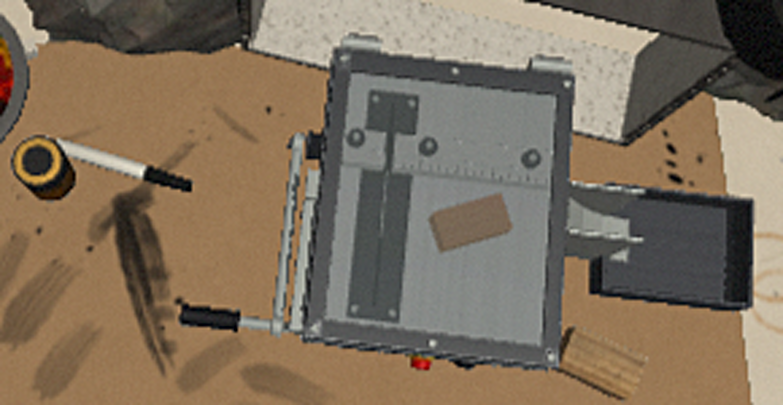

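View pics/sidez.png

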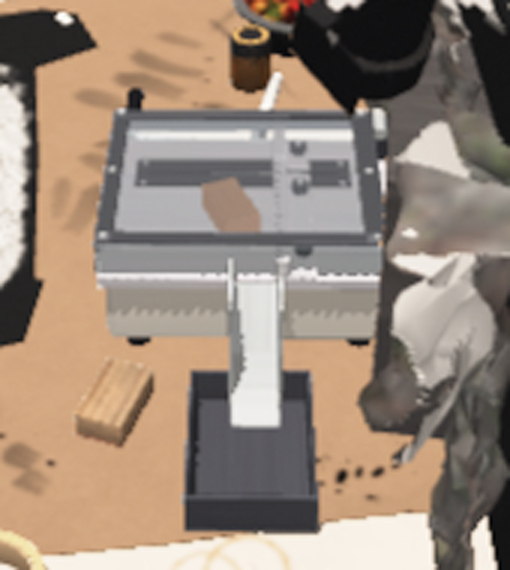

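```bash
cat > h.py <<'E'
import numpy as np, cv2
from scipy.optimize import least_squares
CAL={'side':(np.array([[435.66760459,0,321.90672543],[0,435.66760459,204.86825037],[0,0,1]]),np.array([[0.98696582,-0.1606631,-0.00926489],[-0.09140784,-0.51228163,-0.85393919],[0.13245028,0.84365568,-0.52029032]]),np.array([-0.5368296,0.26952414,1.11065648])),
'top':(np.array([[372.49944844,0,318.63678148],[0,372.49944844,200.79422773],[0,0,1]]),np.array([[-0.06275378,-0.99802583,0.00252921],[-0.97575054,0.0608203,-0.21026598],[0.20969705,-0.01566287,-0.97764095]]),np.array([0.23907439,0.58100787,0.82320514]))}
def proj(c,X):
    K,R,t=CAL[c]; Y=np.atleast_2d(X)@R.T+t; Y=Y@K.T; return Y[:,:2]/Y[:,2:]
def ray(c,uv):
    K,R,t=CAL[c]; d=R.T@np.linalg.solve(K,[uv[0],uv[1],1]); return -R.T@t,d
def onplane(c,uv,z):
    o,d=ray(c,uv); return o+d*(z-o[2])/d[2]
def S(p,P):
    x,y,a=p[:3]; c,s=np.cos(a),np.sin(a); P=np.atleast_2d(P)
    return np.c_[x+c*P[:,0]-s*P[:,1], y+s*P[:,0]+c*P[:,1], P[:,2]]
E
python3 - <<'E'
from h import *
top={'bl':(349.4,143.5),'br':(438.7,152),'fl':(336.9,250.2),'fr':(433.5,260.9)}
side={'fl':(289.3,216),'fr':(282.7,261),'br':(377.3,260),'bl':(374,216.7)}
M={'bl':(.122,.118),'br':(.122,-.096),'fl':(-.130,.118),'fr':(-.130,-.096)}
def f(p):
    r=[]
    for c,o in (('top',top),('side',side)):
        for k in o: r+=list(proj(c,S(p,[*M[k],p[3]]))[0]-o[k])
    return r
s=least_squares(f,[.56,.03,0.05,.123]);print(s.x,np.round(s.fun,1))
p=s.x
for c in('top','side'):
    im=cv2.imread(f"pics/{c}0.png"); k=3; x0,y0,w,h=(225,120,266,150) if c=='top' else (250,180,170,190)
    im=cv2.resize(im[y0:y0+h,x0:x0+w],None,fx=k,fy=k,interpolation=cv2.INTER_CUBIC)
    def L(pts,col,cl=True):
        q=((proj(c,S(p,pts))+.5-[x0,y0])*k).astype(int); cv2.polylines(im,[q],cl,col,1)
    z=p[3]
    L([(.12,.118,z),(.12,-.096,z),(-.13,-.096,z),(-.13,.118,z)],(0,0,255))
    L([(.128,.108,.09),(.128,-.1,.09),(-.13,-.1,.09),(-.13,.108,.09)],(0,255,0))
    L([(.022,-.1,.09),(.022,-.1,.112),(-.016,-.1,.112),(-.016,-.1,.09)],(255,0,0))
    L([(.022,-.1,.09),(.022,.02,.09)],(255,0,255))
    L([(.045,-.145,.04),(.045,-.271,.04),(-.047,-.271,.04),(-.047,-.145,.04)],(0,255,255))
    cv2.imwrite(f"pics/fit_{c}.png",im)
E
```

```text
[ 0.57728743  0.03663275 -0.18039682  0.12345992] [-2.9 -3.1  1.5 -1.1 -2.3  0.3  0.9  1.5 -2.7 -0.4 -3.7  1.5  4.1  3.
  0.1 -0.9]
```

```bash
python3 -c "
import cv2,numpy as np
a=cv2.imread('pics/fit_top.png');b=cv2.imread('pics/fit_side.png')
print(a.shape,b.shape)"
```

```text
(450, 798, 3) (570, 510, 3)
```

View pics/fit_top.png

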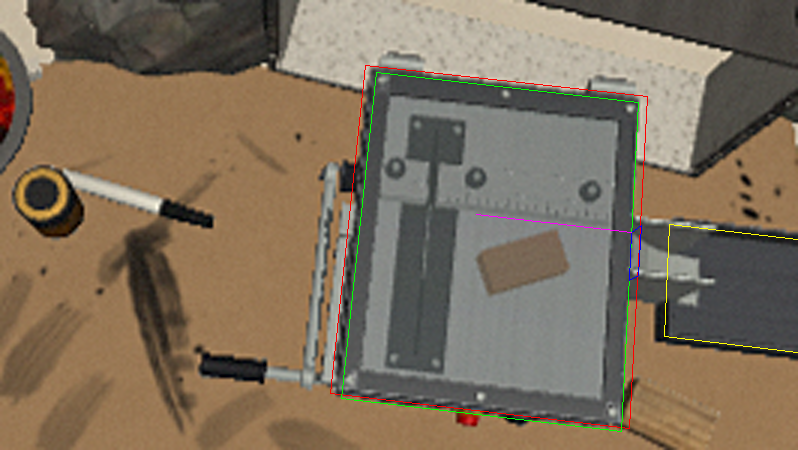

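View pics/fit_side.png

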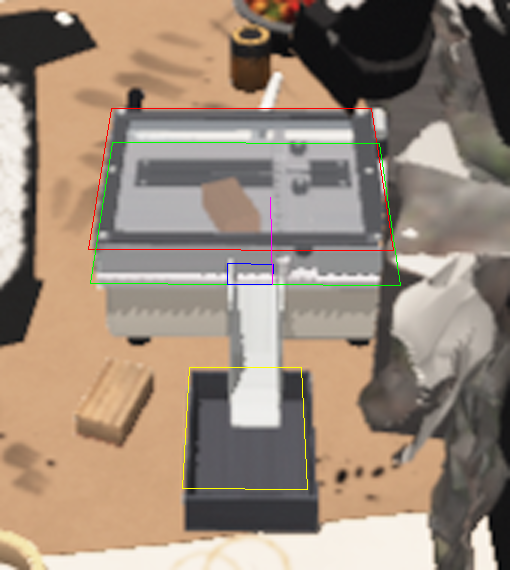

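Run:
```python
from h import *
for c,(x0,y0,w,h) in {'top':(225,120,290,160),'side':(250,180,170,190)}.items():
    d=np.load(f"pics/{c}0d.npy"); K,R,t=CAL[c]
    v,u=np.mgrid[:400,:640]; C=np.stack([(u-K[0,2])*d/K[0,0],(v-K[1,2])*d/K[1,1],d],-1)
    W=(C-t)@R; np.save(f"pics/{c}W.npy",W)
    z=W[...,2].copy(); z[d==0]=-.1
    im=cv2.applyColorMap(np.clip((z+.02)/.18*255,0,255).astype(np.uint8),cv2.COLORMAP_JET); im[d==0]=0
    im=im[y0:y0+h,x0:x0+w]
    cv2.imwrite(f"pics/z_{c}.png",cv2.resize(im,None,fx=2.7,fy=2.7,interpolation=cv2.INTER_NEAREST))
    print(c,(d==0).mean())
```

```text
top 0.00373046875
side 0.00691796875
```

View pics/z_top.png

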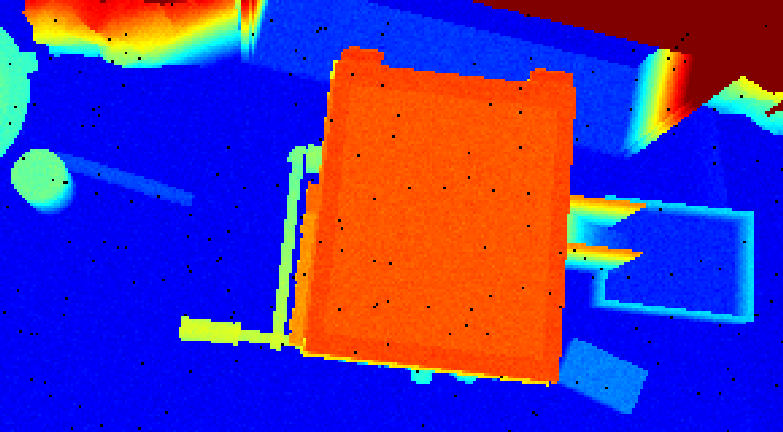

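View pics/z_side.png

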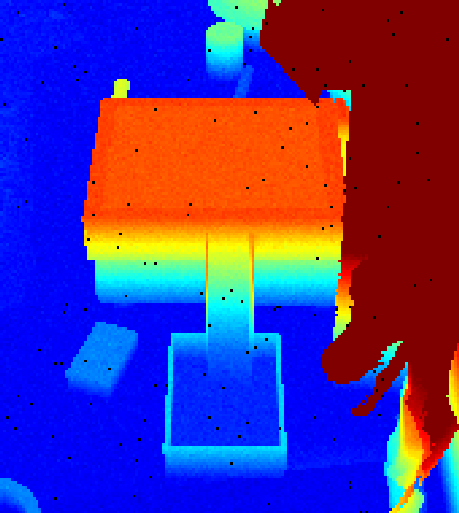

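Run:
```python
from h import *
for c,(x0,y0,w,h) in {'top':(225,120,290,160),'side':(250,180,170,190)}.items():
    W=np.load(f"pics/{c}W.npy")[y0:y0+h,x0:x0+w].reshape(-1,3)
    def inb(P,xs): return P[(P[:,0]>xs[0])&(P[:,0]<xs[1])&(P[:,1]>xs[2])&(P[:,1]<xs[3])&(P[:,2]>xs[4])&(P[:,2]<xs[5])]
    H=inb(W,(.4,.76,-.12,.19,.112,.14))
    r=cv2.minAreaRect((H[:,:2]*1000).astype(np.float32)); print(c,'hood',r,len(H),np.percentile(H[:,2],[5,50,95]))
    for yaw in np.radians([-8,-9,-9.5,-10,-10.5,-11,-12]):
        e=np.array([np.cos(yaw),np.sin(yaw)]); n=np.array([-e[1],e[0]])
        a=H[:,:2]@e; b=H[:,:2]@n
        # sharpness of edges: hist
        ha=np.histogram(a,np.arange(a.min(),a.max(),.002))[0]; hb=np.histogram(b,np.arange(b.min(),b.max(),.002))[0]
        print(round(np.degrees(yaw),1),'a',ha[:7],ha[-9:],round(a.min(),4),round(a.max(),4),'b',hb[:6],hb[-10:],round(b.min(),4),round(b.max(),4))
    T=inb(W,(.45,.65,-.3,-.08,.027,.045)); r=cv2.minAreaRect((T[:,:2]*1000).astype(np.float32)); print('tray rim',r,np.percentile(T[:,2],[5,50,95]))
```

```text
top hood ((577.4651489257812, 22.41278076171875), (276.73577880859375, 260.9165344238281), 79.4608154296875) 10478 [0.11995499 0.12308113 0.12689737]
-8.0 a [20 44 61 86 90 84 90] [41 29 31 18 21 17 11  2  9] 0.4354 0.704 b [2 0 2 2 1 3] [98 88 77 57 45 32 25 25 15 10] -0.0368 0.246
-9.0 a [34 70 91 90 90 93 87] [58 44 31 32 24 19 17 12  6] 0.4348 0.7003 b [2 0 2 2 1 3] [95 97 98 80 54 27 25 26 25 12] -0.0265 0.2539
-9.5 a [51 96 90 84 93 91 85] [61 59 35 37 26 23 16 18  6] 0.4344 0.6983 b [2 1 1 3 2 3] [101 102  96 100  82  49  19  26  30  24] -0.0214 0.2578
-10.0 a [90 90 87 89 90 91 89] [59 46 39 30 29 20 18  9 12] 0.4338 0.6963 b [2 1 1 3 2 3] [103 105  99  96 105  83  31  24  24  33] -0.0162 0.2617
-10.5 a [124  88  86  93  88  93  87] [82 58 42 33 27 32 17 13 13] 0.4332 0.6942 b [2 1 2 2 2 3] [104 101 101  99 102  86  20  30  26  29] -0.0111 0.2657
-11.0 a [95 90 88 92 87 94 86] [64 50 32 30 31 20 14 13 10] 0.4313 0.6934 b [2 1 2 2 2 3] [107 102 101 103 102  70  26  27  32  24] -0.006 0.2706
-12.0 a [37 72 88 93 88 90 91] [71 39 29 29 27 22 15 13  6] 0.4268 0.6919 b [3 0 3 1 3 
[... 745 characters left out ...]
0.0211 0.2478
-10.0 a [13 39 37 34 37 34 40] [25 29 10  6 10  8  6  8  7] 0.4328 0.694 b [2 0 2 1 2 0] [45 45 67 53 27 32 36 32 27 16] -0.0163 0.2521
-10.5 a [27 36 36 37 35 37 39] [28 31 19  8 10  7  8  8  6] 0.4323 0.6919 b [2 0 2 1 2 0] [40 44 74 46 35 30 35 35 26 16] -0.0115 0.2568
-11.0 a [23 35 35 34 41 37 39] [29 30 22  9  9  7  8  7  6] 0.4308 0.6898 b [2 0 2 1 2 0] [37 43 70 53 35 27 34 35 28 17] -0.0067 0.2626
-12.0 a [10 21 33 37 36 38 35] [35 39 25 24  9  6  7  9  5] 0.4266 0.6854 b [1 1 2 0 3 0] [52 58 49 34 31 33 36 27 13 10] 0.0028 0.2741
tray rim ((517.4163208007812, -157.20166015625), (163.68267822265625, 153.07958984375), 79.6941909790039) [0.02808858 0.03742567 0.04272569]
```

Run:
```python
from h import *
for yd in(-10.25,-10.75):
  yaw=np.radians(yd);e=np.array([np.cos(yaw),np.sin(yaw)]); n=np.array([-e[1],e[0]])
  for c,(x0,y0,w,h) in {'top':(225,120,290,160),'side':(250,180,170,190)}.items():
    W=np.load(f"pics/{c}W.npy")[y0:y0+h,x0:x0+w].reshape(-1,3)
    a=W[:,:2]@e-.563; b=W[:,:2]@n; z=W[:,2]
    m=(z>.118)&(z<.13)&(abs(a+.05)<.06)&(b>0)&(b<.3)
    print(yd,c,'hood b hist start',b[m].min(), np.histogram(b[m],np.arange(.02,.06,.002))[0])
    m=(z>.118)&(z<.13)&(abs(a)<.16)&(b>.08)&(b<.2)
    print('  back edge',np.histogram(a[m],np.arange(.1,.15,.002))[0], 'front',np.histogram(a[m],np.arange(-.14,-.12,.002))[0])
    # cheeks
    m=(z>.095)&(z<.115)&(b<.035)&(abs(a)<.06)&(b>-.1)
    print('  cheeks a',np.histogram(a[m],np.arange(-.03,.04,.002))[0],'b',np.round(np.percentile(b[m],[2,98]),3),np.percentile(z[m],98))
    m=(z>.034)&(z<.046)&(b<.02)&(b>-.3)&(abs(a)<.08)
    print('  tray a',np.histogram(a[m],np.arange(-.064,.066,.004))[0]); 
    m&=(abs(a)<.03); print('  tray b',np.round(np.arange(-.2,0,.004)[[0]],3),np.histogram(b[m],np.arange(-.2,0,.004))[0])
    m=(abs(z-.079)<.012)&(b>.29)&(b<.4)&(abs(a)<.14)
    print('  grip',m.sum(),np.round(np.percentile(a[m],[2,50,98]),4),np.round(np.percentile(b[m],[2,50,98]),4),np.round(np.percentile(z[m],[2,50,98]),4))
```

```text
-10.25 top hood b hist start 0.04896853099561865 [ 0  0  0  0  0  0  0  0  0  0  0  0  0  0  8 49 49 52 48]
  back edge [36 48 49 43 42 42 52 34 22  5  3  3  1  1  1  2  0  0  0  0  0  0  0  0] front [ 0  0  0  0  0 39 53 52 54 51]
  cheeks a [ 0  0  0  0  0  0 42 21  5  0  0  0  0  0  0  0  0  0  0  0  0  0  0  0
  0  0  2 62 11  0  0  0  0  0] b [-0.016  0.034] 0.11411053547605468
  tray a [ 0  0  0 46 68  8  8 10  7  8  8 25  3  6  5  6  4 10 10 12 10 12 16  3
  3  4  4 47 63  0  0  0]
  tray b [-0.2] [ 0  0  0  0  0  0  0  0  0  0  0  0  0  0 25 46  0  0  0  0  0  0  0  0
  0  0  0  0  0  0  0  0  0  0  0  0  0  0  0  0  0  0  0  0  0  1  5 14
  3]
  grip 241 [-0.1255 -0.1163  0.1388] [0.2923 0.3306 0.3964] [0.071  0.0834 0.0881]
-10.25 side hood b hist start 0.04631245214684781 [ 0  0  0  0  0  0  0  0  0  0  0  0  0  5 45 67 46 29 27]
  back edge [20 22 21 18 22 17 22 11  2  0  0  0  0  0  0  0  0  0  0  0  0  0  0  0] front [ 0  0  0  0  1 15 20 21 19 19]
  cheeks a [ 0  0  0  0  0  0  0 16  0  0  0  0  0  0  0  0  0  0  0  0  0  0  0  0
  0  0  6 16  2  0  0  0  0  0] b [-0.0
[... 1175 characters left out ...]
3320352 [ 0  0  0  0  0  0  0  0  0  0  0  0  0  0  0  3 34 67 50]
  back edge [16 23 20 21 21 16 21  3  0  0  0  0  0  0  0  0  0  0  0  0  0  0  0  0] front [ 0  0  0  0  8 21 18 19 24 17]
  cheeks a [ 0  0  0  0  0  0  0 16  0  0  0  0  0  0  0  0  0  0  0  0  0  0  0  0
  0  0  3 16  0  0  0  0  0  0] b [-0.013  0.034] 0.1145369650019102
  tray a [ 0  0  0 16 68 10 10 11  9 10 10  9 17 19 12 16 14 18 20 12 17 12 13 11
  9 12 10 32 63  0  0  0]
  tray b [-0.2] [ 0  0  0  0  0  0  0  0  0  0  0  0  0  0  0 51 35  0  0  0  0  0  0  0
  0  0  0  0  0  0  0  0  0  0  0  0  0  0  0  0  0  0  0  0  0  0  1 13
 15]
  grip 38 [-0.1281 -0.1192 -0.1123] [0.3217 0.3419 0.3585] [0.079  0.0851 0.0889]
```

```bash
cat >> h.py <<'E'
P=(.5808,.0414,-.1833)
def inv(X):
    X=np.atleast_2d(X);c,s=np.cos(P[2]),np.sin(P[2]);d=X[:,:2]-P[:2]
    return np.c_[d@[c,s],d@[-s,c],X[:,2]]
E
python3 - <<'E'
from h import *
for n,c,pts,k,o,z in [('off top','top',[(476,256),(556,229),(570,268),(490,295)],3,(225,120),.114),
  ('off side','side',[(202,182),(237,178),(262,215),(260,232),(224,232),(203,203)],3,(250,180),.114),
  ('sleeve','top',[(198,350),(266,364),(264,381),(198,368)],3,(225,120),.079)]:
    print(n,[np.round(inv(onplane(c,np.array(p)/k+o,z))[0],4).tolist() for p in pts])
# grip from colour+depth
for c in('top','side'):
    W=np.load(f"pics/{c}W.npy");im=cv2.imread(f"pics/{c}0.png").max(-1)
    q=inv(W.reshape(-1,3)).reshape(W.shape)
    m=(q[...,0]<-.09)&(q[...,0]>-.15)&(q[...,1]>.125)&(q[...,1]<.24)&(q[...,2]>.055)&(q[...,2]<.1)
    s=q[m];print(c,m.sum())
    for lo in np.arange(.125,.235,.01):
        k=m&(q[...,1]>=lo)&(q[...,1]<lo+.01)
        if k.sum(): print(round(lo,3),k.sum(),np.round([*np.percentile(q[k][:,0],[5,50,95]),np.percentile(q[k][:,2],90)],4),im[k].mean().round())
    for nm in['rod']:
        m=(q[...,0]>-.1)&(q[...,0]<.08)&(q[...,1]>.125)&(q[...,1]<.16)&(q[...,2]>.045)&(q[...,2]<.1); s=q[m]; 
        for lo in np.arange(-.1,.08,.02):
            k=(s[:,0]>=lo)&(s[:,0]<lo+.02)
            if k.any(): print('rod',round(lo,2),k.sum(),np.round(np.median(s[k],0),4))
E
```

```text
off top [[-0.0196, 0.0146, 0.114], [0.0081, -0.0429, 0.114], [-0.0202, -0.0553, 0.114], [-0.0475, 0.0019, 0.114]]
off side [[-0.041, 0.0035, 0.114], [-0.0098, 0.0099, 0.114], [0.0121, -0.0441, 0.114], [0.0102, -0.0676, 0.114], [-0.0202, -0.0679, 0.114], [-0.0392, -0.0275, 0.114]]
sleeve [[-0.1099, 0.2128, 0.079], [-0.1143, 0.1602, 0.079], [-0.1272, 0.1602, 0.079], [-0.1235, 0.211, 0.079]]
top 299
0.125 68 [-0.1262 -0.1099 -0.0922  0.0858] 139.0
0.135 18 [-0.123  -0.1202 -0.1157  0.0831] 151.0
0.145 22 [-0.1234 -0.1189 -0.1144  0.0835] 142.0
0.155 26 [-0.127  -0.1191 -0.1101  0.0874] 81.0
0.165 35 [-0.1264 -0.1196 -0.1106  0.0868] 37.0
0.175 35 [-0.1272 -0.119  -0.1115  0.0859] 39.0
0.185 36 [-0.1265 -0.12   -0.1106  0.0865] 36.0
0.195 35 [-0.1274 -0.1193 -0.1118  0.0863] 41.0
0.205 24 [-0.1277 -0.1201 -0.1102  0.0862] 53.0
rod -0.1 32 [-0.0898  0.1297  0.0781]
rod -0.08 36 [-0.0701  0.1295  0.0759]
rod -0.06 32 [-0.0497  0.1296  0.0743]
rod -0.04 31 [-0.0297  0.1295  0.0727]
rod -0.02 31 [-0.0097  0.1296  0.0701]
rod 0.0 31 [0.009  0.1297 0.0687]
rod 0.02 30 [0.0291 0.1297 0.0663]
rod 0.04 29 [0.0451 0.1312 0.0686]
side 38
0.165 2 [-0.1235 -0.1208 -0.1182  0.0874] 60.0
0.175 11 [-0.1261 -0.1182 -0.1125  0.0872] 52.0
0.185 8 [-0.1255 -0.1207 -0.1142  0.0871] 58.0
0.195 9 [-0.1231 -0.1171 -0.1121  0.088 ] 47.0
0.205 8 [-0.1269 -0.116  -0.1114  0.0852] 114.0
```

```bash
cat >> h.py <<'E'
def rotS(tx,ty):  # axes in saw frame -> world R
    tx=np.array(tx,float);tx/=np.linalg.norm(tx);ty=np.array(ty,float);ty-=tx*(tx@ty);ty/=np.linalg.norm(ty)
    c,s=np.cos(P[2]),np.sin(P[2]);Rz=np.array([[c,-s,0],[s,c,0],[0,0,1]])
    return Rz@np.c_[tx,ty,np.cross(tx,ty)]
def w(x,y,z): return S(P,[x,y,z])[0]
PX,PZ,SY=.0459,.06,.185
def sleeve(phi,r=.166): return np.array([PX-r*np.cos(phi),SY,PZ+r*np.sin(phi)])
E
python3 - <<'E'
from h import *
from bench import manip
for t in(0,20,30):
  for sg in(1,-1):
    t_=np.radians(t); tx=np.array([0,-np.sin(t_),-np.cos(t_)]); R=rotS(tx,[sg,0,0])
    print(t,sg)
    for phi in(.105,.5,1,1.45,1.62):
        q=manip.inverse_kinematics(w(*(sleeve(phi)+.019*tx)),R); print('  ',phi,None if q is None else np.round(q,2))
    q=manip.inverse_kinematics(w(*(sleeve(.105)-.08*tx)),R); print('  pre',None if q is None else np.round(q,2))
for lean in(35,40):
  for ty in([0,1,0],[0,-1,0]):
    l=np.radians(lean);R=rotS([np.sin(l),0,-np.cos(l)],ty)
    for p in((-.08,-.02,.1),(0,.03,.1),(0.003,-.1,.1)):
        q=manip.inverse_kinematics(w(*p),R); print(lean,ty,p,None if q is None else np.round(q,2))
E
```

```text
0 1
   0.105 [ 0.37  0.59  1.77 -0.    0.78  0.56]
   0.5 [ 0.36  0.52  1.69 -0.    0.93  0.54]
   1 [ 0.31  0.52  1.52 -0.    1.1   0.49]
   1.45 [ 0.26  0.61  1.32 -0.    1.22  0.44]
   1.62 [ 0.24  0.65  1.23 -0.    1.26  0.43]
  pre [ 0.37  0.45  1.71 -0.    0.98  0.56]
0 -1
   0.105 [ 0.37  0.59  1.77 -0.    0.78 -2.58]
   0.5 [ 0.36  0.52  1.69 -0.    0.93 -2.6 ]
   1 [ 0.31  0.52  1.52 -0.    1.1  -2.65]
   1.45 [ 0.26  0.61  1.32 -0.    1.22 -2.7 ]
   1.62 [ 0.24  0.65  1.23 -0.    1.26 -2.72]
  pre [ 0.37  0.45  1.71 -0.    0.98 -2.58]
20 1
   0.105 [ 0.49  0.69  1.62 -0.31  1.07  0.86]
   0.5 [ 0.47  0.62  1.55 -0.3   1.2   0.8 ]
   1 [ 0.42  0.62  1.39 -0.29  1.34  0.7 ]
   1.45 [ 0.37  0.71  1.18 -0.3   1.45  0.61]
   1.62 [ 0.35  0.75  1.09 -0.3   1.48  0.58]
  pre [ 0.53  0.6   1.51 -0.27  1.28  0.83]
20 -1
   0.105 [ 0.49  0.69  1.62 -0.31  1.07 -2.28]
   0.5 [ 0.47  0.62  1.55 -0.3   1.2  -2.34]
   1 [ 0.42  0.62  1.39 -0.29  1.34 -2.44]
   1.45 [ 0.37  0.71  1.18 -0.3   1.45 -2.53]
   1.62 [ 0.35  0.75  1.09 -0.3   1.48 -2.56]
  pre [ 0.53  0.6   1.51 -0.27  1.28 -2.
[... 573 characters left out ...]
.08, -0.02, 0.1) [0.05 0.35 2.27 4.21 0.15 0.7 ]
35 [0, 1, 0] (0, 0.03, 0.1) [ 0.12  0.47  2.04 -1.32  0.18 -0.  ]
35 [0, 1, 0] (0.003, -0.1, 0.1) None
35 [0, -1, 0] (-0.08, -0.02, 0.1) [ 0.05  0.35  2.27  4.21  0.15 -2.44]
35 [0, -1, 0] (0, 0.03, 0.1) None
35 [0, -1, 0] (0.003, -0.1, 0.1) None
40 [0, 1, 0] (-0.08, -0.02, 0.1) [0.06 0.37 2.31 3.77 0.27 1.15]
40 [0, 1, 0] (0, 0.03, 0.1) [0.13 0.48 2.09 4.27 0.22 0.69]
40 [0, 1, 0] (0.003, -0.1, 0.1) [-0.18  0.44  2.17  3.14  0.16  1.57]
40 [0, -1, 0] (-0.08, -0.02, 0.1) [ 0.06  0.37  2.31  3.77  0.27 -1.99]
40 [0, -1, 0] (0, 0.03, 0.1) [ 0.13  0.48  2.09  4.27  0.22 -2.45]
40 [0, -1, 0] (0.003, -0.1, 0.1) [-0.18  0.44  2.17  3.14  0.16 -1.57]
```

Run:
```python
from h import *
from bench import manip
t_=np.radians(20); tx=np.array([0,-np.sin(t_),-np.cos(t_)]); R=rotS(tx,[1,0,0])
s=np.array([-.1192,.185,.0775])
manip.move_ptp(w(*(s-.07*tx)),R)
manip.move_l(w(*(s+.019*tx)),None,.12)
print(manip.current_time(),manip.current_force())
manip.set_gripper(0.0,40)
print(manip.current_time(),manip.current_force(),manip.current_grip_width(),manip.current_ee_pos(),w(*(s+.019*tx)))
for c in("side","wrist"):
    p,d=manip.grab_frame(c); cv2.imwrite(f"pics/g1{c}.png",p[:,:,::-1] if c=="wrist" else cv2.resize(p[150:350,220:460,::-1],None,fx=3,fy=3))
```

```text
3.6083 [ 0.21729455 -0.44500319  0.43791494]
4.2333 [ 2.74635665 -1.07310192 -0.04864125] 0.19556311980427749 [0.49652883 0.23867124 0.05975358] [0.49613333 0.23863849 0.05964584]
```

View pics/g1side.png

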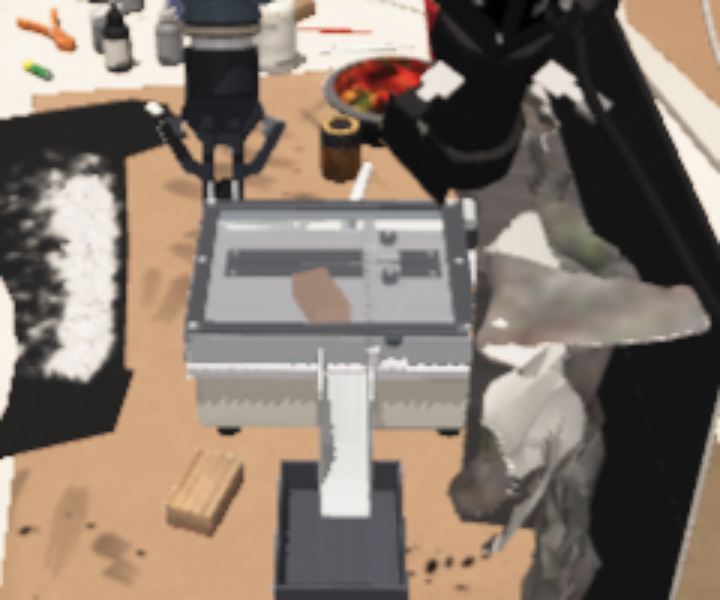

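View pics/g1wrist.png

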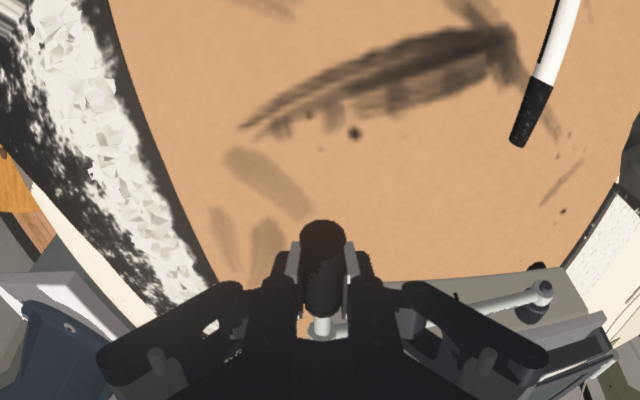

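Run:
```python
from h import *
for c in('top','side'):
    d=np.load(f"pics/{c}0d.npy"); K,R,t=CAL[c]
    v,u=np.mgrid[:400,:640]; W=(np.stack([(u-K[0,2])*d/K[0,0],(v-K[1,2])*d/K[1,1],d],-1)-t)@R
    W=W[d>0]
    m=(W[:,2]>.14)&(W[:,0]>.45)&(W[:,0]<.85)&(W[:,1]>-.35)&(W[:,1]<.5)
    A=W[m]; g={}
    for p in A: 
        k=(int(p[0]//.05),int(p[1]//.05)); g.setdefault(k,[]).append(p[2])
    print(c); 
    for k in sorted(g):
        if len(g[k])>3: print((round(k[0]*.05,2),round(k[1]*.05,2)),round(min(g[k]),2),round(max(g[k]),2),len(g[k]))
```

```text
top
(0.55, -0.25) 0.42 0.43 169
(0.55, -0.2) 0.36 0.52 160
(0.55, -0.15) 0.33 0.48 543
(0.6, -0.35) 0.15 0.38 1096
(0.6, -0.3) 0.3 0.39 208
(0.6, -0.25) 0.43 0.43 7
(0.6, -0.2) 0.14 0.55 2732
(0.6, -0.15) 0.14 0.57 3303
(0.6, -0.1) 0.35 0.39 551
(0.65, -0.35) 0.14 0.38 685
(0.65, -0.3) 0.14 0.38 352
(0.65, -0.25) 0.48 0.5 4
(0.65, -0.2) 0.14 0.56 686
(0.65, -0.15) 0.14 0.53 1750
(0.65, -0.1) 0.25 0.38 819
(0.65, -0.05) 0.25 0.38 356
(0.65, 0.0) 0.25 0.38 134
(0.7, -0.3) 0.41 0.41 7
(0.7, -0.25) 0.26 0.42 740
(0.7, -0.2) 0.25 0.42 1476
(0.7, -0.15) 0.25 0.47 1777
(0.7, -0.1) 0.25 0.42 1317
(0.7, -0.05) 0.25 0.38 907
(0.7, 0.0) 0.25 0.38 1116
(0.7, 0.05) 0.25 0.39 787
(0.7, 0.1) 0.25 0.39 720
(0.7, 0.15) 0.25 0.38 500
(0.7, 0.2) 0.33 0.39 292
(0.7, 0.25) 0.38 0.39 30
(0.75, -0.15) 0.41 0.41 5
(0.75, -0.1) 0.29 0.42 759
(0.75, -0.05) 0.29 0.42 1348
(0.75, 0.0) 0.25 0.42 1429
(0.75, 0.05) 0.25 0.42 1610
(0.75, 0.1) 0.25 0.42 1662
(0.75, 0.15) 0.14 0.42 1836
(0.75, 0.2) 0.14 0.42 1418
(0.75, 0.25) 0.14 0.39 1608
(0.75, 0.3) 0.14 0.39 1617
(0.75, 0.35) 0.14 0.39 999
(0.8, 0.15) 0.14 0.42 2
[... 815 characters left out ...]
, -0.35) 0.14 0.68 983
(0.75, -0.3) 0.65 0.68 636
(0.75, -0.25) 0.65 0.68 517
(0.75, -0.2) 0.65 0.68 345
(0.75, -0.15) 0.41 0.68 74
(0.75, -0.1) 0.27 0.68 71
(0.75, -0.05) 0.25 0.68 253
(0.75, 0.0) 0.25 0.68 344
(0.75, 0.05) 0.25 0.68 252
(0.75, 0.1) 0.28 0.69 227
(0.75, 0.15) 0.65 0.68 87
(0.75, 0.2) 0.65 0.67 71
(0.75, 0.25) 0.65 0.67 56
(0.75, 0.3) 0.65 0.67 41
(0.75, 0.35) 0.65 0.66 30
(0.75, 0.4) 0.65 0.66 18
(0.75, 0.45) 0.65 0.65 6
(0.8, -0.35) 0.68 0.68 285
(0.8, -0.3) 0.68 0.72 243
(0.8, -0.25) 0.68 0.72 753
(0.8, -0.2) 0.68 0.72 382
(0.8, -0.15) 0.68 0.71 128
(0.8, -0.1) 0.68 0.68 113
(0.8, -0.05) 0.68 0.68 80
(0.8, 0.0) 0.68 0.68 83
(0.8, 0.05) 0.68 0.68 74
(0.8, 0.1) 0.68 0.69 99
```

Run:
```python
from h import *
A=[]
for c in('top','side'):
    d=np.load(f"pics/{c}0d.npy"); K,R,t=CAL[c]
    v,u=np.mgrid[:400,:640]; W=(np.stack([(u-K[0,2])*d/K[0,0],(v-K[1,2])*d/K[1,1],d],-1)-t)@R
    A.append(W[d>0])
A=np.vstack(A)
for y in np.arange(-.05,.4,.05):
    for z in np.arange(.1,.75,.05):
        m=(abs(A[:,1]-y-.025)<.025)&(abs(A[:,2]-z-.025)<.025)&(A[:,0]>.6)
        if m.sum()>4: print(round(y,2),round(z,2),A[m][:,0].min().round(3),end=' | ')
    print()
```

```text
-0.05 0.1 0.6 | -0.05 0.15 1.376 | -0.05 0.2 0.677 | -0.05 0.25 0.677 | -0.05 0.3 0.694 | -0.05 0.35 0.692 | -0.05 0.4 0.755 | -0.05 0.6 0.757 | -0.05 0.65 0.755 | -0.05 0.7 0.859 | 
0.0 0.1 0.6 | 0.0 0.15 1.375 | 0.0 0.2 0.695 | 0.0 0.25 0.695 | 0.0 0.3 0.697 | 0.0 0.35 0.689 | 0.0 0.4 0.764 | 0.0 0.6 0.757 | 0.0 0.65 0.755 | 
0.05 0.1 0.6 | 0.05 0.15 1.263 | 0.05 0.2 0.71 | 0.05 0.25 0.711 | 0.05 0.3 0.709 | 0.05 0.35 0.708 | 0.05 0.4 0.772 | 0.05 0.6 0.757 | 0.05 0.65 0.756 | 
0.1 0.1 0.6 | 0.1 0.15 1.375 | 0.1 0.2 0.728 | 0.1 0.25 0.728 | 0.1 0.3 0.712 | 0.1 0.35 0.712 | 0.1 0.4 0.781 | 0.1 0.6 0.756 | 0.1 0.65 0.732 | 
0.15 0.1 0.602 | 0.15 0.15 0.762 | 0.15 0.2 0.746 | 0.15 0.25 0.743 | 0.15 0.3 0.729 | 0.15 0.35 0.722 | 0.15 0.4 0.79 | 0.15 0.6 0.756 | 0.15 0.65 0.728 | 
0.2 0.1 0.761 | 0.2 0.15 0.76 | 0.2 0.2 0.762 | 0.2 0.25 0.76 | 0.2 0.3 0.739 | 0.2 0.35 0.73 | 0.2 0.4 0.799 | 0.2 0.6 0.756 | 0.2 0.65 0.756 | 
0.25 0.1 0.753 | 0.25 0.15 0.756 | 0.25 0.2 0.759 | 0.25 0.25 0.762 | 0.25 0.3 0.763 | 0.25 0.35 0.744 | 0.25 0.4 0.808 | 0.25 0.6 0.756 | 0.25 0.65 0.756 | 
0.3 0.1 0.752 | 0.3 0.15 0.755 | 0.3 0.2 0.766 | 0.3 0.25 0.767 | 0.3 0.3 0.768 | 0.3 0.35 0.769 | 0.3 0.4 0.816 | 0.3 0.65 0.755 | 
0.35 0.1 0.764 | 0.35 0.15 0.772 | 0.35 0.2 0.781 | 0.35 0.25 0.765 | 0.35 0.3 0.763 | 0.35 0.35 0.772 | 0.35 0.4 0.825 | 0.35 0.65 0.756 |
```

```bash
cat >> h.py <<'E'
def gp(phi,r=.166):
    b=np.radians(12)*np.clip(phi/1.4,0,1);t_=np.radians(20)
    tx=np.array([np.sin(b)*np.cos(t_),-np.sin(t_),-np.cos(b)*np.cos(t_)])
    return w(*(sleeve(phi,r)+.019*tx)),rotS(tx,[1,0,0])
E
python3 - <<'E'
from h import *
from bench import manip
for phi in np.arange(.2,1.31,.1):
    manip.move_l(*gp(phi),.12)
    f=manip.current_force(); print(round(phi,2),np.round(f,1),np.round(manip.current_ee_pos()-gp(phi)[0],4),manip.current_time())
    if np.linalg.norm(f)>45: break
for c in("side","top"):
    p,d=manip.grab_frame(c); cv2.imwrite(f"pics/g2{c}.png",cv2.resize(p[100:330,200:460,::-1],None,fx=2.5,fy=2.5));np.save(f"pics/g2{c}d.npy",d)
E
```

```text
0.2 [ 3.9 -0.1 -0.6] [ 0.0002 -0.      0.0002] 4.6167
0.3 [ 3.7  0.3 -3.2] [-0.0002  0.     -0.0004] 4.9083
0.4 [ 1.7  2.3 -3.2] [-0.0003  0.     -0.0004] 5.2
0.5 [-2.4  2.9 -2. ] [-0.0004  0.     -0.0001] 5.4917
0.6 [-4.8  3.7  0.7] [-0.0006  0.0001 -0.0002] 5.7833
0.7 [-6.3  4.7  3.2] [-0.0007  0.0001 -0.0002] 6.075
0.8 [-6.9  4.2  5.2] [-0.0008  0.0002 -0.0001] 6.3667
0.9 [-6.5  3.9  7.6] [-0.0007  0.0002  0.0002] 6.6583
1.0 [-6.1  4.1  8.8] [-0.0004  0.0002  0.0005] 6.95
1.1 [-5.8  3.9 10. ] [-0.0002  0.0002  0.0007] 7.2417
1.2 [-4.4  2.6  9.4] [0.0001 0.0002 0.0009] 7.5333
1.3 [-3.8  4.2  9.8] [0.0004 0.0001 0.0009] 7.825
```

View pics/g2side.png

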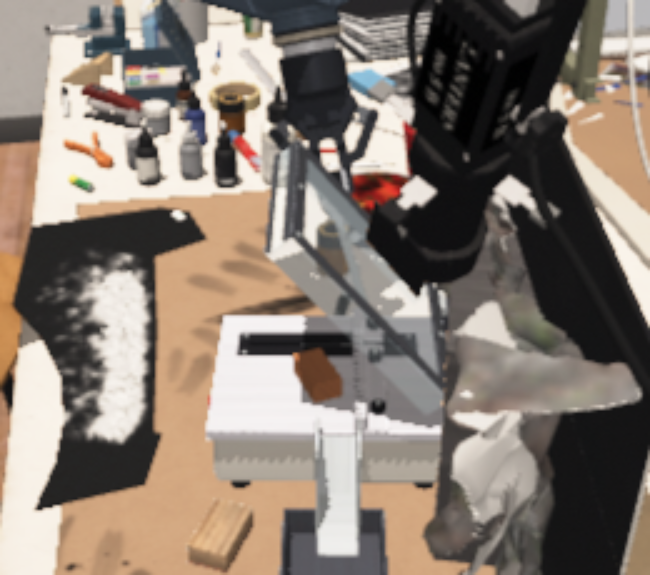

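View pics/g2top.png

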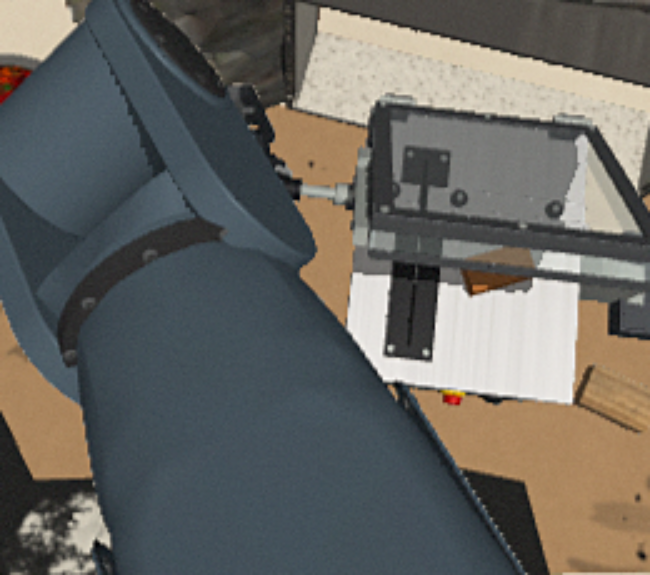

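Run:
```python
from h import *
from bench import manip
for phi in np.arange(1.33,1.66,.025):
    manip.move_l(*gp(phi),.06)
    f=manip.current_force(); print(round(phi,3),np.round(f,1),np.round(manip.current_ee_pos()-gp(phi)[0],4),manip.current_time())
    if abs(f[2]-9.8)>7 or np.linalg.norm(f[:2])>14: break
for c in("side","top"):
    p,d=manip.grab_frame(c); cv2.imwrite(f"pics/g3{c}.png",cv2.resize(p[100:330,200:460,::-1],None,fx=2.5,fy=2.5));np.save(f"pics/g3{c}d.npy",d)
```

```text
1.33 [-4.3  3.4  9.9] [0.0001 0.0002 0.0009] 8.175
1.355 [-3.9  3.2  9.7] [0.0001 0.0002 0.0009] 8.425
1.38 [-4.1  3.1 10. ] [0.0001 0.0002 0.0009] 8.675
1.405 [-3.9  4.4  8.9] [0.0002 0.0002 0.0009] 8.925
1.43 [-3.4  3.4  9.2] [0.0002 0.0002 0.0009] 9.175
1.455 [-2.6  2.6  9.1] [0.0003 0.0002 0.0009] 9.425
1.48 [-0.1  1.7  8.2] [0.0005 0.0001 0.0009] 9.675
1.505 [-0.2  2.2  7.7] [0.0006 0.0001 0.001 ] 9.925
1.53 [2.2 2.4 7. ] [0.0009 0.     0.0009] 10.175
1.555 [-0.1  1.4  8. ] [0.0006 0.0001 0.0009] 10.425
1.58 [-0.2  2.1  7.9] [0.0005 0.0001 0.0009] 10.675
1.605 [-17.9   7.9  14.1] [-0.0018  0.0011  0.0008] 10.925
```

View pics/g3side.png

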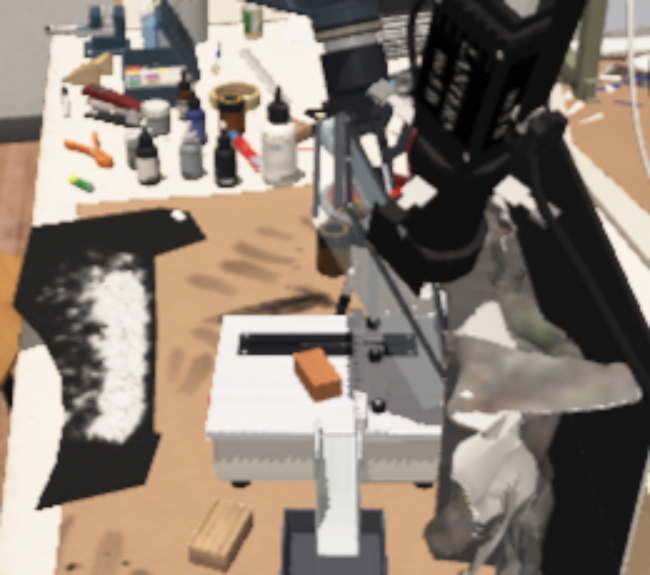

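```bash
cat >> h.py <<'E'
def cloud(c,d):
    K,R,t=CAL[c]; v,u=np.mgrid[:400,:640]
    W=(np.stack([(u-K[0,2])*d/K[0,0],(v-K[1,2])*d/K[1,1],d],-1)-t)@R
    return inv(W[d>0])
def hoodang(c,d):
    q=cloud(c,d); q=q[(q[:,1]>-.085)&(q[:,1]<.09)&(q[:,2]>.16)&(q[:,2]<.4)&(q[:,0]<.11)&(q[:,0]>-.06)]
    a=np.arctan2(q[:,2]-.122,.12-q[:,0]); r=np.hypot(q[:,2]-.122,.12-q[:,0]); return len(q),np.percentile(a[r<.25],[10,25,50,75,90]).round(3),np.percentile(r,[50,95,99]).round(3)
E
python3 - <<'E'
from h import *
for s in("g2","g3"):
    for c in("side","top"):
        print(s,c,hoodang(c,np.load(f"pics/{s}{c}d.npy")))
E
```

```text
g2 side (1766, array([0.882, 0.885, 0.889, 0.895, 0.903]), array([0.181, 0.252, 0.253]))
g2 top (5166, array([0.833, 0.885, 0.888, 0.895, 0.901]), array([0.204, 0.252, 0.253]))
g3 side (957, array([1.107, 1.109, 1.113, 1.121, 1.132]), array([0.242, 0.255, 0.256]))
g3 top (3194, array([1.035, 1.061, 1.113, 1.121, 1.129]), array([0.25 , 0.254, 0.255]))
```

View pics/g3top.png

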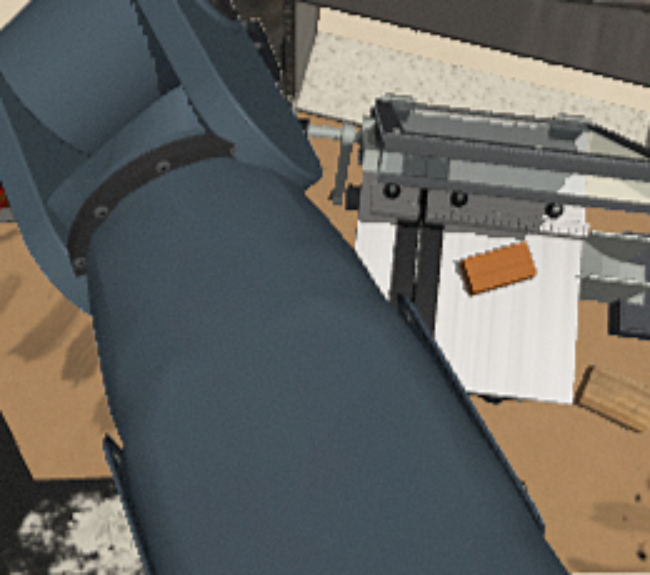

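Run:
```python
from h import *
from bench import manip
manip.move_l(*gp(1.592),.03)
print(np.round(manip.current_force(),1))
manip.set_gripper(0.5)
print(np.round(manip.current_force(),1))
R=manip.current_tcp_rot(); p=manip.current_ee_pos()
manip.move_l(p-R[:,0]*.09,None,.15)
print(manip.current_time(),np.round(manip.current_force(),1))
for c in("side","top","wrist"):
    p,d=manip.grab_frame(c); cv2.imwrite(f"pics/g4{c}.png",p[:,:,::-1]);np.save(f"pics/g4{c}d.npy",d)
    if c!="wrist": print(hoodang(c,d))
```

```text
[-8.2  5.9  9.8]
[-0.2  0.2  0.2]
12.3917 [ 0.8  0.  -0. ]
(1188, array([1.048, 1.049, 1.053, 1.061, 1.068]), array([0.216, 0.254, 0.255]))
(3860, array([0.985, 1.051, 1.055, 1.062, 1.069]), array([0.249, 0.254, 0.255]))
```

View pics/g4side.png

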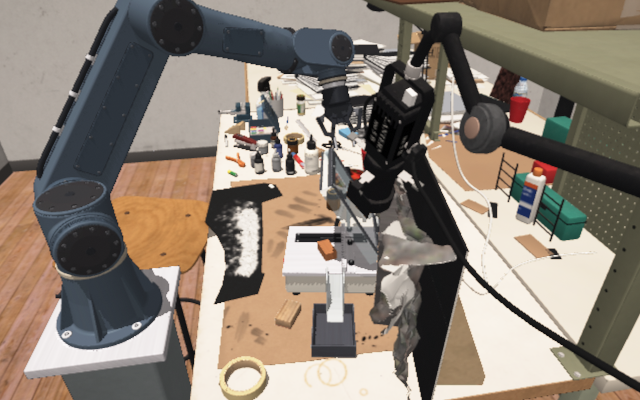

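View pics/g4wrist.png

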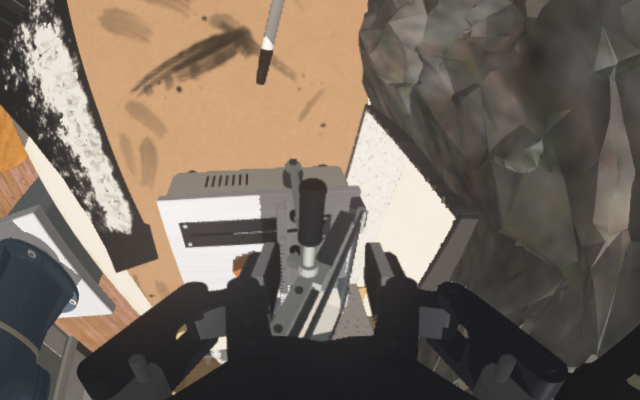

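Run:
```python
from h import *
for c in("side","top"):
    d=np.load(f"pics/g4{c}d.npy"); q=cloud(c,d)
    m=(q[:,0]>-.06)&(q[:,0]<.12)&(q[:,1]>.15)&(q[:,1]<.215)&(q[:,2]>.17)&(q[:,2]<.25)
    s=q[m]; print(c,m.sum(), np.round(np.percentile(s,[2,50,98],axis=0),4) if len(s) else '')
    m=(q[:,0]>-.06)&(q[:,0]<.12)&(q[:,1]>.122)&(q[:,1]<.138)&(q[:,2]>.1)&(q[:,2]<.25)
    s=q[m]; print('rod',m.sum(), np.round(s[::max(1,len(s)//12)],3).tolist())
a=cv2.imread("pics/g4side.png")[140:260,270:400];b=cv2.imread("pics/g4top.png")[100:240,290:450]
cv2.imwrite("pics/z4s.png",cv2.resize(a,None,fx=5,fy=5,interpolation=cv2.INTER_CUBIC));cv2.imwrite("pics/z4t.png",cv2.resize(b,None,fx=4,fy=4,interpolation=cv2.INTER_CUBIC))
```

```text
side 25 [[0.0355 0.1623 0.2297]
 [0.0436 0.1933 0.2351]
 [0.0481 0.2088 0.2367]]
rod 0 []
top 208 [[0.0321 0.1519 0.2242]
 [0.0388 0.1773 0.2324]
 [0.0486 0.2007 0.2363]]
rod 122 [[0.048, 0.133, 0.231], [0.044, 0.136, 0.229], [0.04, 0.132, 0.235], [0.039, 0.13, 0.235], [0.037, 0.126, 0.235], [0.034, 0.133, 0.229], [0.033, 0.125, 0.228], [0.04, 0.133, 0.184], [0.04, 0.133, 0.172], [0.038, 0.128, 0.166], [0.039, 0.127, 0.148], [0.039, 0.127, 0.132], [0.04, 0.13, 0.104]]
```

View pics/z4s.png

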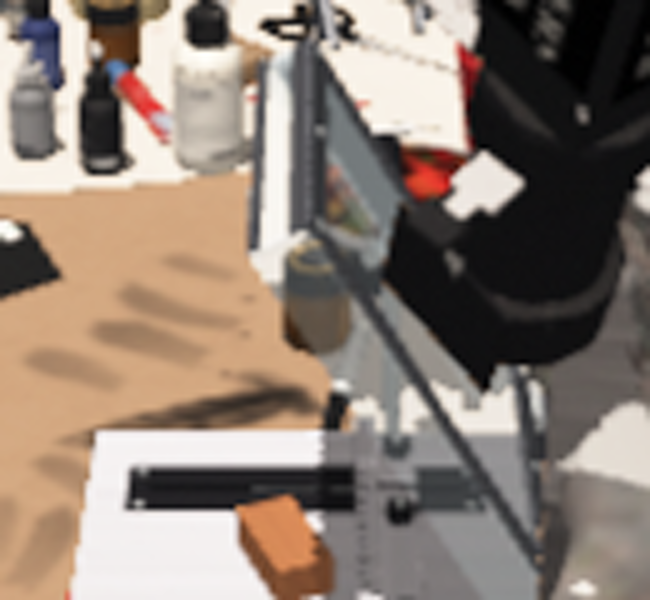

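View pics/z4t.png

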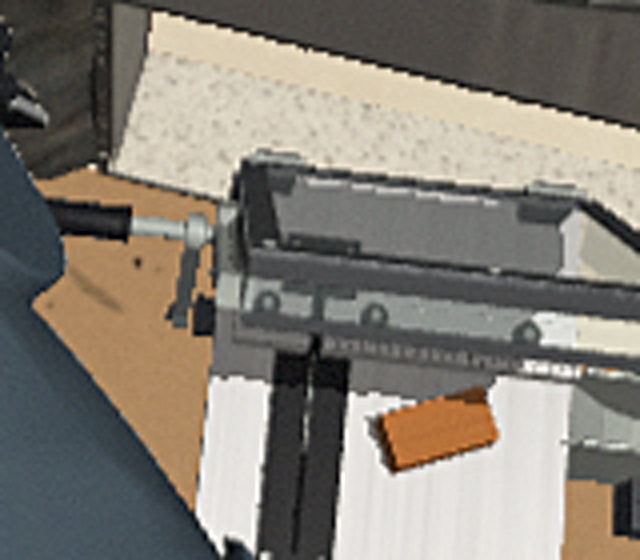

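```bash
cat >> h.py <<'E'
def offcut(c,p,d):
    hsv=cv2.cvtColor(p,cv2.COLOR_RGB2HSV); K,R,t=CAL[c]; v,u=np.mgrid[:400,:640]
    W=(np.stack([(u-K[0,2])*d/K[0,0],(v-K[1,2])*d/K[1,1],d],-1)-t)@R
    q=inv(W.reshape(-1,3)).reshape(W.shape)
    m=(d>0)&(hsv[...,1]>110)&(q[...,0]>-.1)&(q[...,0]<.06)&(abs(q[...,1])<.12)&(q[...,2]>.09)&(q[...,2]<.125)
    if m.sum()<10: return None
    zt=np.percentile(q[m][:,2],80); s=q[m&(q[...,2]>zt-.006)]
    return m.sum(),zt.round(4),cv2.minAreaRect((s[:,:2]*1000).astype(np.float32)),s[:,:2].mean(0).round(4),(s[:,:2].min(0).round(4),s[:,:2].max(0).round(4))
E
python3 - <<'E'
from h import *
for c in("side","top"):
    p=cv2.imread(f"pics/g4{c}.png")[:,:,::-1].copy(); d=np.load(f"pics/g4{c}d.npy"); print(c,offcut(c,p,d))
    q=cloud(c,d); m=(q[:,1]>-.09)&(q[:,1]<.02)&(q[:,2]>.086)&(q[:,2]<.13)&(q[:,0]>.01)&(q[:,0]<.06); s=q[m]
    for lo in np.arange(.01,.05,.003):
        k=(s[:,0]>=lo)&(s[:,0]<lo+.003); 
        if k.any(): print(round(lo,3),k.sum(),np.percentile(s[k][:,2],[10,50,90]).round(4))
from bench import manip
for lean in(38,42,46,50,55):
  for yaw in(0,15,-15,):
   for ty in([0,1,0],):
    l=np.radians(lean);y=np.radians(yaw);R=rotS([np.sin(l)*np.cos(y),np.sin(l)*np.sin(y),-np.cos(l)],ty)
    r=[]
    for p in((-.1,-.02,.1),(0,.05,.1),(0.003,-.09,.1)):
        q=manip.inverse_kinematics(w(*p),R); r.append(None if q is None else np.round(q,2).tolist())
    print(lean,yaw,r)
E
```

```text
side (np.int64(270), np.float64(0.1159), ((-18.020273208618164, -21.559642791748047), (31.259174346923828, 63.45197296142578), 22.78278160095215), array([-0.0175, -0.0237]), (array([-0.0418, -0.0553]), array([0.0061, 0.0113])))
0.01 25 [0.09   0.0911 0.0933]
0.013 26 [0.0894 0.0912 0.0926]
0.016 34 [0.0892 0.0912 0.0933]
0.019 42 [0.0904 0.0951 0.1099]
0.022 29 [0.1075 0.1094 0.1106]
0.025 30 [0.1076 0.1093 0.1109]
0.028 26 [0.1073 0.1087 0.1106]
0.031 23 [0.0985 0.1087 0.1107]
0.034 30 [0.0934 0.0951 0.0969]
0.037 33 [0.0939 0.0954 0.1034]
0.04 32 [0.0944 0.0964 0.1029]
0.043 33 [0.0947 0.0964 0.1059]
0.046 37 [0.0948 0.0963 0.1067]
0.049 35 [0.0942 0.0961 0.1037]
top (np.int64(418), np.float64(0.1153), ((-16.85491371154785, -21.002471923828125), (31.696239471435547, 60.97389221191406), 23.284286499023438), array([-0.0179, -0.0199]), (array([-0.0419, -0.054 ]), array([0.0063, 0.0118])))
0.01 52 [0.0892 0.0905 0.0925]
0.013 53 [0.0885 0.0904 0.0925]
0.016 63 [0.089  0.0907 0.0924]
0.019 99 [0.0886 0.0919 0.1065]
0.022 122 [0.092  0.1062 0.1094]
0.025 66 [0.1069 0.109  0.1103]
0.028 1
[... 1103 characters left out ...]
2.43, 3.54, 0.6, 1.43], [0.2, 0.53, 2.14, 3.84, 0.46, 1.18], [-0.16, 0.49, 2.25, 3.19, 0.47, 1.55]]
50 15 [[-0.08, 0.42, 2.46, 2.93, 0.61, 1.81], [0.07, 0.51, 2.18, 3.13, 0.43, 1.75], [-0.3, 0.49, 2.24, 2.52, 0.51, 2.05]]
50 -15 [[0.26, 0.45, 2.35, 4.12, 0.65, 1.04], [0.31, 0.56, 2.06, 4.4, 0.58, 0.74], [-0.02, 0.51, 2.2, 3.86, 0.5, 1.03]]
55 0 [[0.12, 0.49, 2.46, 3.5, 0.78, 1.49], [0.22, 0.56, 2.17, 3.74, 0.6, 1.3], [-0.15, 0.53, 2.28, 3.18, 0.63, 1.55]]
55 15 [[-0.09, 0.48, 2.49, 2.95, 0.79, 1.76], [0.07, 0.55, 2.21, 3.13, 0.58, 1.73], [-0.31, 0.53, 2.27, 2.6, 0.66, 1.93]]
55 -15 [[0.29, 0.5, 2.38, 4.04, 0.78, 1.17], [0.33, 0.6, 2.08, 4.27, 0.69, 0.9], [-0.0, 0.55, 2.23, 3.77, 0.64, 1.16]]
```

Run:
```python
from h import *
from bench import manip
p=manip.current_ee_pos();print(p,manip.current_qpos().round(2))
manip.move_l([.48,.30,.40],None,.25)
l=np.radians(48);R=rotS([np.sin(l),0,-np.cos(l)],[0,1,0])
Rd=rotS([.0,0,-1],[0,1,0])
manip.set_gripper(0.3)
manip.move_ptp([.35,.12,.45],Rd)
print(manip.current_time(),manip.current_qpos().round(2))
for pt in((-.2,-.0235,.22),(-.13,-.0235,.101),(-.075,-.0235,.101),(-.0175,-.0235,.101)):
    q=manip.inverse_kinematics(w(*pt),R); print(None if q is None else np.round(q,2))
```

```text
[0.653788   0.23993756 0.28958583] [ 0.43  0.62  1.14 -0.41  1.44  0.65]
15.5917 [ 0.2  -0.15  1.68 -0.    1.6  -1.18]
[ 0.23 -0.15  2.52  4.63  0.3   0.37]
[0.12 0.38 2.48 3.56 0.58 1.42]
[0.07 0.42 2.37 3.54 0.5  1.39]
[0.03 0.47 2.24 3.53 0.42 1.35]
```

Run:
```python
from h import *
from bench import manip
l=np.radians(48);R=rotS([np.sin(l),0,-np.cos(l)],[0,1,0])
pt=(-.13,-.0235,.17)
print(manip.inverse_kinematics(w(*pt),R).round(2))
manip.move_ptp(w(*pt),R)
print(manip.current_time(),manip.current_qpos().round(2),np.round(manip.current_force(),1))
for c in("side","wrist"):
    p,d=manip.grab_frame(c); cv2.imwrite(f"pics/g5{c}.png",p[:,:,::-1] if c=="wrist" else cv2.resize(p[100:330,200:460,::-1],None,fx=2.5,fy=2.5))
```

```text
[0.12 0.14 2.45 3.86 0.34 1.08]
18.8167 [0.12 0.14 2.45 3.86 0.34 1.08] [-0.1  0.   0.1]
```

View pics/g5side.png

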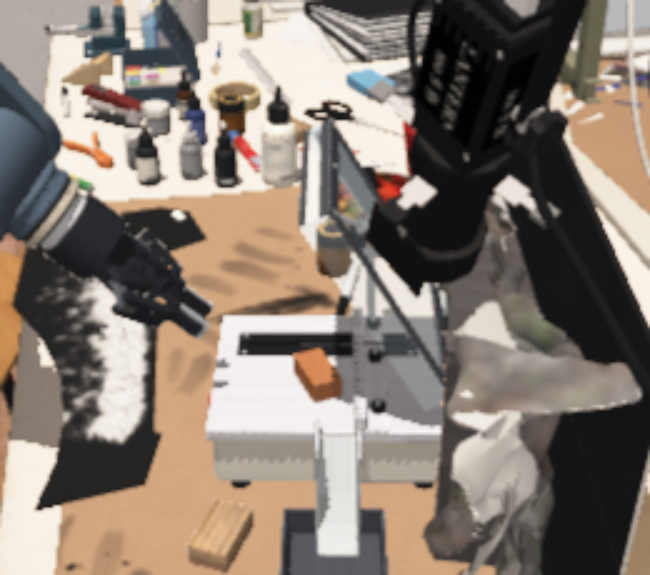

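View pics/g5wrist.png

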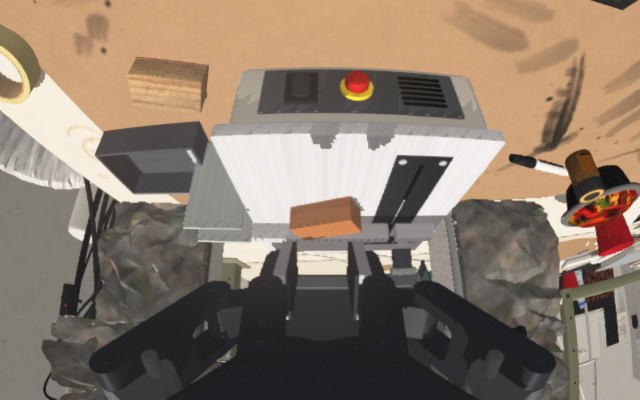

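Run:
```python
from h import *
from bench import manip
y=-.0235;z=.101
manip.move_l(w(-.08,y,z),None,.15); print(np.round(manip.current_force(),1),manip.current_ee_pos()-w(-.08,y,z))
manip.move_l(w(-.03,y,z),None,.05); print(np.round(manip.current_force(),1))
x=-.03
while x<-.004:
    x+=.003; manip.move_l(w(x,y,z),None,.04); f=manip.current_force(); print(round(x,3),np.round(f,1))
    if np.linalg.norm(f)>8: break
for c in("side","top"):
    p,d=manip.grab_frame(c); cv2.imwrite(f"pics/g6{c}.png",cv2.resize(p[170:300,270:420,::-1],None,fx=4,fy=4)); print(offcut(c,p,d))
print(manip.current_time(),manip.current_qpos().round(2))
```

```text
[-0.4 -0.1  0. ] [-3.32657173e-04  1.83447005e-05  2.38843576e-04]
[ 0.2  0.7 -0. ]
-0.027 [-0.9  0.6 -0.4]
-0.024 [ 0.5 -0.2 -1. ]
-0.021 [ 0.8 -0.2  0.6]
-0.018 [ 0.2 -0.4 -0.7]
-0.015 [-1.2 -0.9 -0.9]
-0.012 [-20.    4.3   6.7]
(np.int64(233), np.float64(0.1159), ((4.606289863586426, -24.327953338623047), (66.24036407470703, 29.35337257385254), 89.20414733886719), array([ 0.0057, -0.026 ]), (array([-0.0097, -0.0574]), array([0.0197, 0.0088])))
(np.int64(467), np.float64(0.1154), ((-9.003143310546875, -23.991567611694336), (59.94639205932617, 59.439205169677734), 88.69572448730469), array([ 0.0038, -0.0239]), (array([-0.039 , -0.0543]), array([0.021, 0.006])))
22.3833 [0.03 0.48 2.23 3.53 0.41 1.35]
```

View pics/g6side.png

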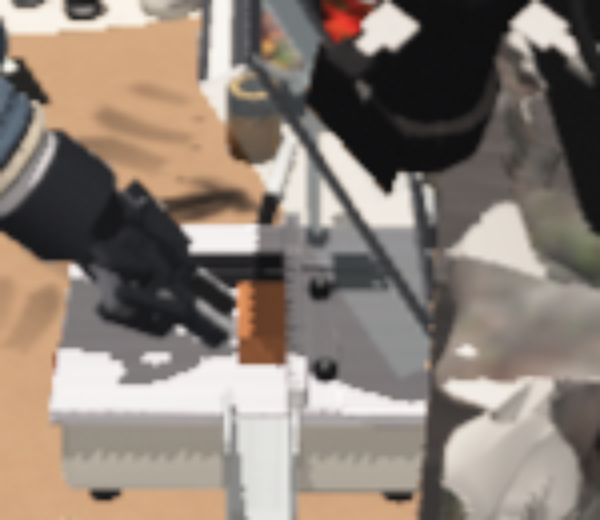

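Run:
```python
from h import *
from bench import manip
z=.102
manip.move_l(w(-.05,-.0235,z),None,.15)
manip.set_gripper(0.0)
manip.move_l(w(-.05,.047,z+.003),None,.15)
manip.move_l(w(.005,.047,z),None,.1)
print(manip.current_time(),np.round(manip.current_force(),1),manip.current_grip_width())
for c in("side","top"):
    p,d=manip.grab_frame(c); cv2.imwrite(f"pics/g7{c}.png",cv2.resize(p[170:300,270:420,::-1],None,fx=4,fy=4)); print(offcut(c,p,d))
y=.047
while y>-.03:
    y-=.0155; manip.move_l(w(.005,y,z),None,.06); f=manip.current_force(); print(round(y,4),np.round(f,1))
    if np.linalg.norm(f)>8: break
for c in("side","top"):
    p,d=manip.grab_frame(c); cv2.imwrite(f"pics/g8{c}.png",cv2.resize(p[170:300,270:420,::-1],None,fx=4,fy=4)); print(offcut(c,p,d))
print(manip.current_time())
```

```text
24.4667 [-0.7 -0.2  0.3] 0.0001976087599672453
(np.int64(231), np.float64(0.1162), ((5.163758277893066, -24.27259063720703), (29.433521270751953, 66.05343627929688), 0.46741044521331787), array([ 0.0059, -0.0266]), (array([-0.0098, -0.0573]), array([0.0197, 0.0088])))
(np.int64(440), np.float64(0.1157), ((4.659467697143555, 3.3304786682128906), (31.495643615722656, 114.10028076171875), 0.9627516865730286), array([ 0.0045, -0.0233]), (array([-0.012 , -0.0536]), array([0.0208, 0.0601])))
0.0315 [-1.  -0.4  0.7]
0.016 [ 0.1  0.2 -0.3]
0.0005 [ 0.1  0.6 -0.2]
-0.015 [ 1.4  0.7 -0. ]
-0.0305 [-0.3 -0.3  0.1]
(np.int64(257), np.float64(0.1159), ((5.533073902130127, -76.28435516357422), (29.877836227416992, 61.044105529785156), 3.3471500873565674), array([ 0.0055, -0.079 ]), (array([-0.0094, -0.1066]), array([ 0.021 , -0.0458])))
(np.int64(434), np.float64(0.1155), ((3.9968442916870117, -60.80780792236328), (32.54484558105469, 89.28145599365234), 3.150303602218628), array([ 0.0043, -0.0737]), (array([-0.0147, -0.1048]), array([ 0.0212, -0.0171])))
26.7083
```

View pics/g8side.png

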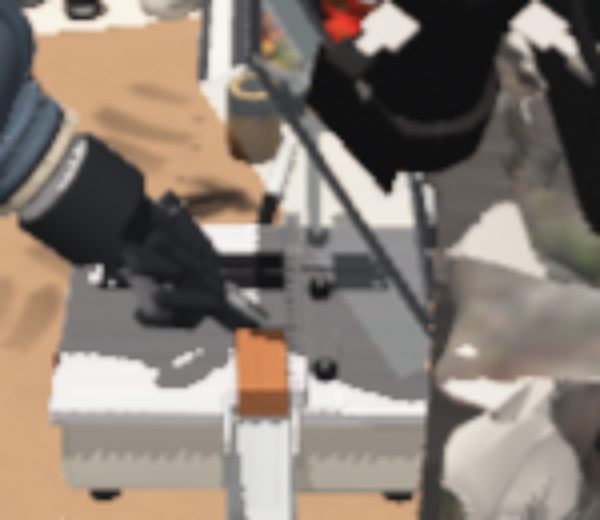

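View pics/g8top.png

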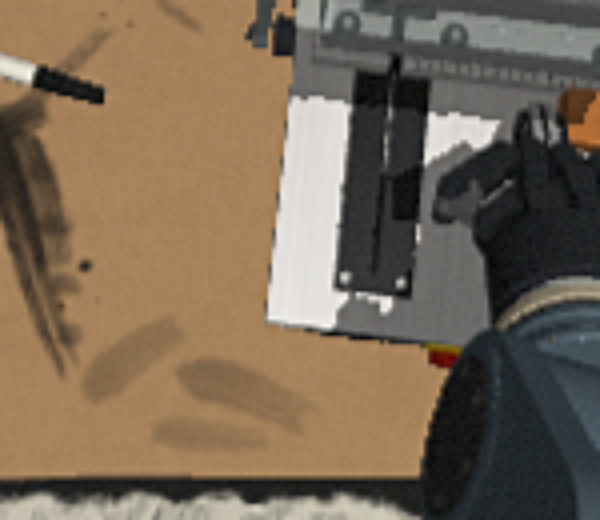

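Run:
```python
from h import *
from bench import manip
z=.102;y=-.0305
while y>-.080:
    y-=.01; manip.move_l(w(.006,y,z),None,.08); f=manip.current_force(); print(round(y,4),np.round(f,1))
    if np.linalg.norm(f)>10: break
for c in("side",):
    p,d=manip.grab_frame(c); cv2.imwrite(f"pics/g9{c}.png",cv2.resize(p[190:370,250:420,::-1],None,fx=3,fy=3))
print(manip.current_time())
```

```text
-0.0405 [-0.5 -0.2  1.1]
-0.0505 [-0.7 -0.4  0.6]
-0.0605 [ 0.4 -0.8  0.2]
-0.0705 [ 0.2 -0.2 -0.4]
-0.0805 [ 0.2 -0.3  1. ]
28.1333
```

View pics/g9side.png

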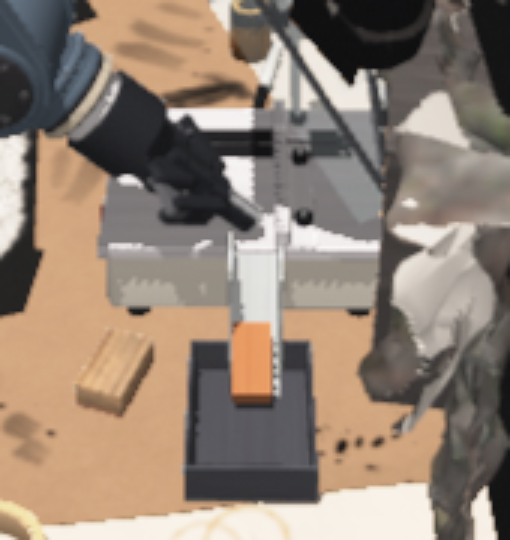

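Run:
```python
from h import *
from bench import manip
manip.move_l(w(-.05,-.07,.13),None,.15)
manip.move_l(w(-.15,-.04,.20),None,.2)
manip.dwell(.5)
for c in("side","top"):
    p,d=manip.grab_frame(c); cv2.imwrite(f"pics/g10{c}.png",p[:,:,::-1]); print(hoodang(c,d))
    hsv=cv2.cvtColor(p,cv2.COLOR_RGB2HSV);K,R,t=CAL[c];v,u=np.mgrid[:400,:640]
    W=(np.stack([(u-K[0,2])*d/K[0,0],(v-K[1,2])*d/K[1,1],d],-1)-t)@R;q=inv(W.reshape(-1,3)).reshape(W.shape)
    m=(d>0)&(hsv[...,1]>140)&(abs(q[...,0])<.05)&(q[...,1]<-.105)&(q[...,1]>-.28)&(q[...,2]>.005)
    print(m.sum(),np.round(np.percentile(q[m],[2,50,98],axis=0),3))
    m=(d>0)&(q[...,0]>0)&(q[...,0]<.1)&(q[...,1]>.16)&(q[...,1]<.21)&(q[...,2]>.18)&(q[...,2]<.26)
    print('sleeve',m.sum(),np.round(np.median(q[m],axis=0),4))
    for n in("jar","sander","marker"): print(n,[(np.round(x["at"],3).tolist(),round(x["confidence"],2)) for x in manip.look_for(c,n)[:1]])
print(manip.current_time(),np.round(manip.current_force(),1))
```

```text
(1193, array([1.048, 1.05 , 1.053, 1.061, 1.069]), array([0.216, 0.254, 0.255]))
314 [[-0.011 -0.203  0.013]
 [ 0.004 -0.181  0.041]
 [ 0.016 -0.152  0.056]]
sleeve 25 [0.0436 0.1952 0.2349]
jar []
sander [([0.441, -0.105, 0.026], 0.71)]
marker []
(3856, array([0.982, 1.05 , 1.054, 1.062, 1.069]), array([0.249, 0.254, 0.255]))
325 [[-0.049 -0.225  0.017]
 [ 0.009 -0.171  0.046]
 [ 0.048 -0.138  0.377]]
sleeve 234 [0.0383 0.185  0.2332]
jar [([0.641, 0.389, 0.061], 0.89)]
sander [([0.44, -0.094, 0.023], 0.84)]
marker [([0.65, 0.323, 0.018], 0.56)]
30.8417 [ 0.3  0.3 -0.6]
```

View pics/g10side.png

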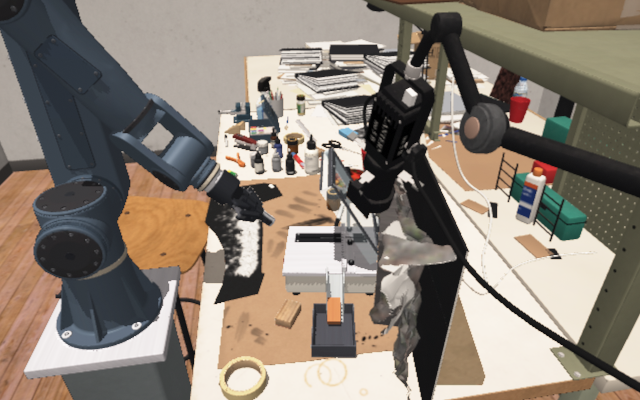

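View pics/g10top.png

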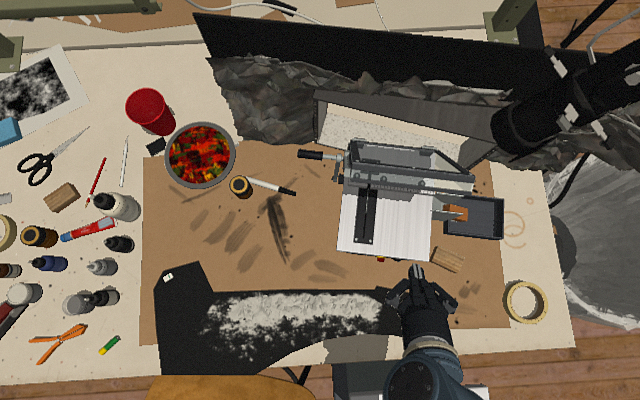

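Run:
```python
from h import *
from bench import manip
c="side"
p,d=manip.grab_frame(c)
cv2.imwrite("pics/g11.png",cv2.resize(p[250:370,290:370,::-1],None,fx=5,fy=5,interpolation=cv2.INTER_CUBIC))
hsv=cv2.cvtColor(p,cv2.COLOR_RGB2HSV);K,R,t=CAL[c];v,u=np.mgrid[:400,:640]
W=(np.stack([(u-K[0,2])*d/K[0,0],(v-K[1,2])*d/K[1,1],d],-1)-t)@R;q=inv(W.reshape(-1,3)).reshape(W.shape)
m=(d>0)&(hsv[...,1]>140)&(abs(q[...,0])<.05)&(q[...,1]<-.105)&(q[...,1]>-.28)&(q[...,2]>.005)
print(m.sum(),np.round(np.percentile(q[m],[2,50,98],axis=0),3))
s=q[m]
for lo in np.arange(-.21,-.12,.01):
    k=(s[:,1]>=lo)&(s[:,1]<lo+.01)
    if k.any(): print(round(lo,2),k.sum(),np.round(np.percentile(s[k][:,2],[5,50,95]),3))
print([(np.round(x["at"],3),inv(x["at"]).round(3),x["confidence"]) for x in manip.look_for(c,"offcut_center")],manip.current_time())
```

```text
314 [[-0.011 -0.203  0.013]
 [ 0.004 -0.18   0.042]
 [ 0.016 -0.153  0.056]]
-0.21 24 [0.027 0.03  0.036]
-0.2 80 [0.012 0.032 0.037]
-0.19 54 [0.035 0.039 0.043]
-0.18 52 [0.041 0.044 0.048]
-0.17 55 [0.045 0.049 0.054]
-0.16 44 [0.05  0.054 0.057]
-0.15 2 [0.051 0.052 0.052]
[(array([ 0.548, -0.132,  0.04 ]), array([[-0.001, -0.177,  0.04 ]]), 0.61)] 30.9417
```

View pics/g11.png

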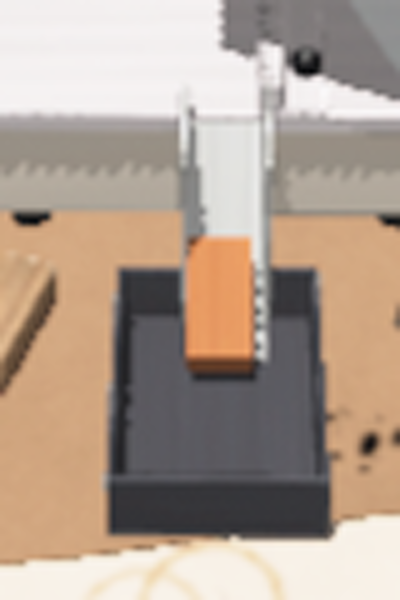

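```bash
python3 -c "
from bench import manip
print(manip.current_time(), manip.current_force()); print(manip.sign_off())"
```

```text
30.9417 [0.26847139 0.27941088 0.37376588]
the job is handed in; nothing more can be done
None
```

I propped the hood, slid the offcut square against the fence, and pushed it along the fence and down the chute into the tray. I handed the job in at 30.9 s; the system gives no verdict, so the results below are from my own last checks.

- **Hood and rod:** The rod was swung up by its sleeve until it met the stop. The depth cameras put the hood at about 1.05 rad both after release and at the end. Measured from the hinge, the hood came down about 12.6 mm onto the pin, which matches the notch. While I was still gripping the rod the hood read 1.11 rad, and it only settled to 1.05 rad once I let go.
- **Squaring:** I pushed the offcut with both fingertips until I felt about 20 N from the fence. Its angle measured about 1° or less and its centre x about 0.005 m, still on the table. While I was sliding it along the fence it turned by up to about 3°, but it went between the cheeks without jamming.
- **Offcut:** It lies still on the chute's foot in the tray and leans slightly against the chute plate. I estimate its centre at y −0.18 m and 33 mm above the bench, under the 50 mm limit. Two pictures 0.1 s apart showed no movement.
- **Bystanders and robot:** In the top camera, the jar, sanding block and marker are within about 5 mm of where they started, which is within the detector's noise. The side camera did not detect the jar or marker in the last check. The gripper is clear in front of the saw, with no contact force.

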